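Tip the reel carton onto the packing tray

TASK

The reel carton stands upright on the bench in front of the packing tray. Slide it along the bench until its foot bears on the tray's sprung kick plate and presses it in a few millimetres (do not drive it hard), hold it there a moment, then push high on the carton's back face so that it tips over the kick plate and comes to lie flat on its side on the tray, square to it. Push gently, the carton dents; leave the things around it where they are.

Things in the scene. Friction and masses are not known exactly. Their poses are not given: they have to be found in the camera images.
- carton: Brown board carton, grey strap, dark top corners; too big to grasp: 110 mm along own x, 150 along y, 90 along z (upright), 0.45 to 0.8 kg. Origin: centre of its underside. The +x face is the front, looks at the kick plate and ends underneath; push on the -x (back) face. Starts up to 0.12 rad out of square; sliding friction 2 to 6 N. Fingers may press it with at most 25 N.
- carton_mid (a point): The centre of the carton, 45 mm above its underside. When the carton lies on its side on the tray this is 69 mm above the bench. Tipped about its lower front edge, it goes over by itself after about 50 degrees; as it leans, its foot shifts on bench and kick plate, so the turning point wanders by some 10 mm and a finger on a set arc can jam hard downwards on it: follow the force.
- board: Packing tray on fixed runners. Origin on the bench; +x is the direction in which to push and tip the carton, z up. The tray (150 mm along x, 190 along y, flat rubber top 14 mm above the bench) has been left anywhere within 25 mm either way along x on its stiff runners (60 N to move: do not); where is not measured and must be felt or seen.
- kick_nominal (a point): A fixed point of the board at its x = -85 mm, y = 0, 14 mm above the bench: where the front face of the kick plate would be with the tray in mid travel. The kick plate is a steel bar 170 mm long along y, its top 14 mm above the bench, along the tray's front (-x) edge. It really is up to 25 mm before or beyond this point along board x.
- kick (a joint): How far the sprung kick plate is pressed in towards the tray along board +x, m: 0 free, 0.018 at its end. Spring 1 N per mm, no preload. Wanted: at least 2 mm, kept for 0.3 s with the carton upright; never beyond 13 mm.
- core: Grey plastic film core, a ring 54 mm across and 35 mm high, origin at the centre of its underside, standing beside the carton's way. Leave alone.
- loupe: Black magnifier, 42 mm across and 44 mm high, origin at the centre of its underside, beside the tray. Leave alone.
- can: Flat round film can, 92 mm across and 25 mm high, origin at the centre of its underside, on the robot's side of the tray. Leave alone.
There are look-alikes about, which are no part of the job. What is meant by the carton is not blue, and is the smaller of those in its own colour.

How it is judged (in metres and radians):
On the way, in this order (a step that is already met when the one before it is completed fails the run):
1. the carton, upright, is kept pressed against the kick plate (pressed in at least 2 mm) (value of joint kick above 0.002 m and angle between carton's own z axis and vertical below 0.12 rad and contact force between carton and board above 1 N), for 0.3 s.
2. the carton leans over the kick plate with its front face going down (angle between carton's own x axis and vertical above 2.1708 rad).
At the end, for the whole second after the job is handed in: The carton lies at rest on its front face, flat (within 4 degrees) on the tray, its centre 64 to 74 mm above the bench, its length square to the tray within 0.2 rad, its centre within 50 mm of the tray's centre line and not more than 60 mm beyond the board's origin along +x, and is let go (angle between carton's own x axis and vertical above 3.07159 rad and height (world z) of carton_mid between 0.064 and 0.074 m and angle between the y axis of carton and the y axis of board, either way round below 0.2 rad and y of carton_mid in the frame of board between -0.05 and 0.05 m and x of carton_mid in the frame of board below 0.06 m and contact force between carton and board above 2 N and linear speed of carton below 0.02 m/s); the robot touches nothing.
It fails at once if the fingers press on the carton with more than 25 N (contact force between the fingers and carton above 25 N).
It fails at once if the kick plate is pressed in more than 13 mm (value of joint kick above 0.013 m).
It fails at once if the core, loupe or can is moved by more than 15 mm (distance of any of core, loupe, can from where it was at the start of the episode above 0.015 m).
It also fails if it takes over 58 s, if anything falls off the work surface, if the arm or the gripper's body presses on something with over 40 N, if the wrist force passes 120 N, or if a joint passes its speed limit or range.

ROBOT

A 6-joint arm with a two-finger parallel gripper is mounted at the origin on the work surface. World frame = base frame: x ahead of the robot, y to its left, z up, the work surface at z = 0. Lengths are in m, angles in degrees, forces in N, time in s.
With the tool pointing down it reaches from about 0.25 to 0.725 m from the base axis. Payload 9.7 kg.
Tool frame: the origin (TCP) lies midway between the tips of the shut fingers; the grasp point (between the pads) lies bot.grasp_offset behind it (bot.grasp_offset is the distance from the TCP to the grasp point, in m); x points along the fingers, y is the direction in which the jaws open and shut, and the axes are right-handed (so a half turn about x gives the same grasp; the last joint's range is limited). The gripper opens to 85 mm and grips with 20 to 120 N. Pads are 22 mm wide; open, the fingers measure 114 mm over their backs; the gripper's body (76 mm by 85 mm) begins 54 mm behind the grasp point. The pads swing forward as they close: fully open they stand 13 mm farther back than shut.
Start: joints at [67.609, 4.979, 10.078, 95.1, 0, 90], TCP at [0.21, 0.509, 0.204] pointing down, gripper open.
Joint ranges: [-179.16, 179.16], [-48.56, 103.87], [-65.8, 70.77], [-126.05, 130.52], [-82.76, 87.17], [-180, 180]. Speed limits (degrees/s): [127.2, 127.2, 147.25, 180, 180, 180].

INTERFACE

Orientations are given as [roll, pitch, yaw] about the fixed x, y, z axes, in that order (R = Rz(yaw) Ry(pitch) Rx(roll)).
In Python, from workcell import status, camera, bot gives the robot as it stands.
- The arm moves only by the shell command python3 -m jog 'ROWS' [OPENING] [FORCE]. ROWS is text: rows parted by semicolons, each of 4 numbers parted by spaces: the shift along the tool's x, y, z in mm, then the turn about the tool's x in degrees. A call has exactly 8 rows; each row is the pose to reach, as a shift and turn from the pose commanded when the call began, along the tool's axes at that moment; what a row does not reach only later rows make up. A row lasts 1/8 s, in which the tool goes at most 62.5 mm and 10.7 degrees, less where a joint would pass 70% of its speed; a pose out of reach is approached as far as the arm can. A call with a gripper value outside its range is refused whole. OPENING is the opening, from 0 (shut) to 1 (fully open), set as the call begins (- or left out, the last holds). The fingers move at their own pace and stop on an object; FORCE is the grip in N (left out, the last holds). Time passes only in rows, so rows that repeat a pose let the fingers close, or fill a call up. It gives the time, the measured TCP pose, the force and the opening at its end, in the units of the state.
- status.get_obs(): the state, without advancing time (a new reading comes with each control period).
- camera(name): name is "scene" or "top"; returns a dict with "color" (480x640x3 uint8, red, green, blue), "vfov" (degrees; the focal length in pixels is half the picture's height over the tangent of half this angle, whatever the lens; pixels are square), "cx", "cy" (the principal point, pixels), "rvec" (rotation vector, rad) and "tvec" (3), from world to camera coordinates, as OpenCV has them. Camera axes: x right, y down, z forward; pixel columns grow to the right and rows downward; lengths in m; the calibration is good to about 2 mm. A picture is of the moment at which its call begins. There is no depth.
- bot.job_done(): hands the job in, once; it reports no verdict.
The state is a dict: "time": time; "q": joint angles; "qd": joint speeds; "joint_efforts": joint torques, N m; "ee_pos": TCP position; "tcp_rot": TCP orientation; "wrist_force": force on the tool from outside, world axes, zero at the start; "torque": the same for the moment, N m; "opening": finger opening in m.
Only numpy, scipy, OpenCV 4.12 (cv2) and the standard library are available. Lean on these libraries where they do the work, as an engineer would, in place of code of your own. Each camera call takes 0.05 s, during which the arm holds its last target. There are 200 camera calls.

## Working session

There is one attempt and no reset: what is moved stays moved. The work goes in short steps, Python scripts to look and compute and a shell command to move; the robot and the scene stay as the last step left them, time stands still between calls to the robot, and variables do not carry over. Pictures are saved under pics/ and viewed, about 8 in all and at most 12, crops included, and the job is handed in when it is done.

```bash
ls; mkdir -p pics; python3 - <<'E'
from workcell import status,camera,bot
import cv2,pickle
o=status.get_obs();print(o,bot.grasp_offset)
for n in("scene","top"):
    c=camera(n);pickle.dump(c,open(f'pics/{n}0.pkl','wb'));cv2.imwrite(f'pics/{n}0.png',c['color'][:,:,::-1]);print(n,c['vfov'],c['cx'],c['cy'],c['rvec'],c['tvec'])
E
```

```text
pics
{'time': 0.0, 'q': array([ 6.76103711e+01,  5.01066953e+00,  1.00327711e+01,  9.51000615e+01,
       -7.79630498e-04,  9.00006412e+01]), 'qd': array([ 0.06141837,  0.00622959, -0.04658092, -0.07433323,  0.02921655,
        0.05217028]), 'joint_efforts': array([-2.67213136e-04, -5.20381594e+01,  4.64805651e+01,  1.62712787e-02,
        2.34259852e-05,  2.14556428e-05]), 'ee_pos': array([0.20939378, 0.50827737, 0.20377216]), 'tcp_rot': array([ -89.42639715,   89.92203623, -111.81666666]), 'wrist_force': array([-0.30670942,  0.0986243 ,  0.47686897]), 'torque': array([-0.03595022, -0.00108918,  0.00549666]), 'opening': 0.08553607463566806} 0.0187
scene 47.95584695731154 325.1823356802999 240.6474280532822 [ 0.72014386  2.69816662 -0.96929927] [ 0.46145165 -0.13950749  1.35501999]
top 45.674531401871086 316.3763716843476 229.51866901134926 [ 2.15856165 -2.21339004  0.05318863] [-6.85606368e-04  5.16170783e-01  1.25705335e+00]
```

View pics/top0.png

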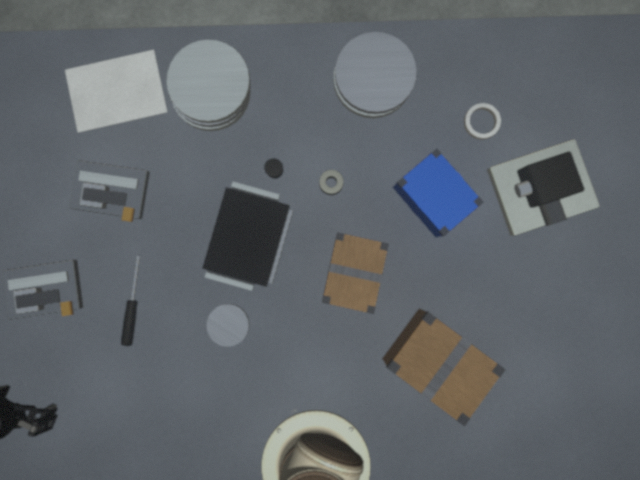

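View pics/scene0.png

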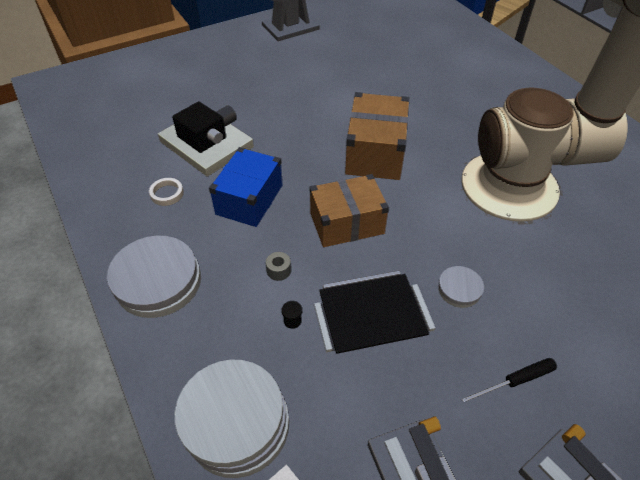

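The top view shows three cartons: brown at (356,273), a bigger brown at (445,367) and blue at (437,193). The smaller brown one, facing the tray at (247,237), fits the description. I'll confirm that in an enlarged crop and read the corners.

```bash
python3 - <<'E'
import cv2
a=cv2.imread('pics/top0.png')[165:355,195:405]
cv2.imwrite('pics/crop1.png',cv2.resize(a,None,fx=3.8,fy=3.1 if 0 else 3.8,interpolation=cv2.INTER_CUBIC)[:600*2])
print(a.shape)
a=cv2.imread('pics/top0.png')[175:325,195:395]
cv2.imwrite('pics/crop1.png',cv2.resize(a,(800,600),interpolation=cv2.INTER_CUBIC))
E
```

```text
(190, 210, 3)
```

View pics/crop1.png

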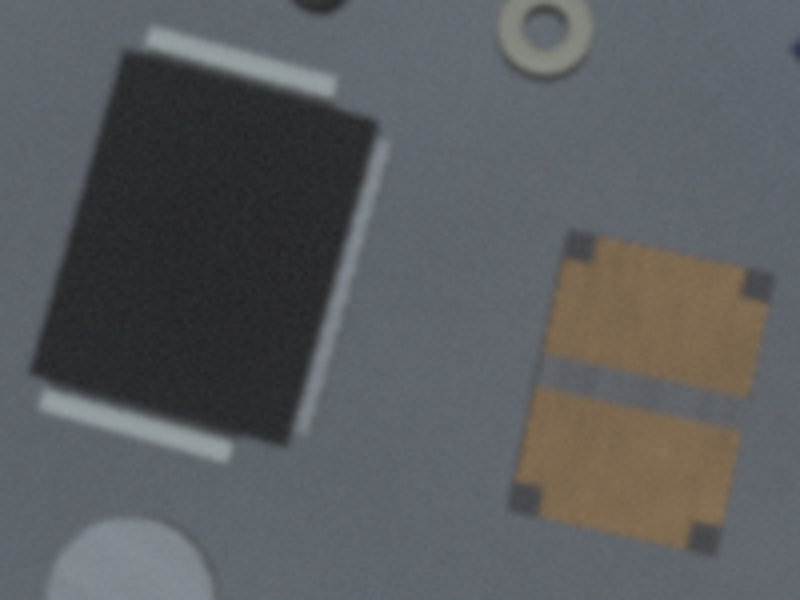

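The crop confirms it: a brown carton with a strap and dark corners. Its top corners in the crop are (570,230), (773,272), (715,555) and (510,512). The kick plate's front edge runs from (388,140) to (305,435).

```bash
cat > h.py <<'E'
import numpy as np,cv2,pickle
def ray(c,uv,z):
    f=240/np.tan(np.radians(c['vfov']/2)); R=cv2.Rodrigues(np.array(c['rvec']))[0]; t=np.array(c['tvec'])
    uv=np.atleast_2d(np.array(uv,float)); d=np.c_[(uv[:,0]-c['cx'])/f,(uv[:,1]-c['cy'])/f,np.ones(len(uv))]@R
    o=-R.T@t; return o+d*((z-o[2])/d[:,2])[:,None]
E
python3 - <<'E'
from h import *
c=pickle.load(open('pics/top0.pkl','rb'))
P=lambda l,z:ray(c,np.array(l)/4+[195,175],z)[:,:2]
T=P([(125,50),(378,122),(290,445),(32,375)],.014);C=P([(570,230),(773,272),(715,555),(510,512)],.09)
K=P([(388,140),(305,435)],.014);R=P([(242,60),(135,433)],.005)
np.set_printoptions(precision=4,suppress=True)
print(T,C,K,R)
for Q in(T,C):
    d=[np.linalg.norm(Q[i]-Q[i-1]) for i in range(4)];v=(Q[0]-Q[1])+(Q[3]-Q[2]);w=(Q[0]-Q[3])+(Q[1]-Q[2]);print(Q.mean(0),d,np.degrees(np.arctan2(v[1],v[0])),np.degrees(np.arctan2(-w[0],w[1]))+180)
th=0
v=(T[0]-T[1])+(T[3]-T[2]);w=(T[3]-T[0])+(T[2]-T[1]);
print('runner mid',R.mean(0))
E
```

```text
[[0.6158 0.1867]
 [0.5715 0.0453]
 [0.3925 0.0982]
 [0.4349 0.2414]] [[ 0.5041 -0.0586]
 [ 0.4794 -0.1642]
 [ 0.333  -0.1294]
 [ 0.3578 -0.0233]] [[0.5612 0.0399]
 [0.3978 0.0897]] [[0.6096 0.122 ]
 [0.401  0.1859]]
[0.5037 0.1429] [np.float64(0.18908487744981034), np.float64(0.14815808779166875), np.float64(0.18668001989735258), np.float64(0.14935962799069175)] 73.05863171513342 73.35330982764954
[ 0.4186 -0.0939] [np.float64(0.1505353264230229), np.float64(0.10851944981588714), np.float64(0.15051312011177054), np.float64(0.10888576064122037)] 76.83888479875998 76.53986871834141
runner mid [0.5053 0.1539]
```

```bash
cat >> h.py <<'E'
from scipy.spatial.transform import Rotation as Ro
ps=np.radians(73.2); O=np.array([.505,.154]); u=np.array([np.cos(ps),np.sin(ps)]); v=np.array([-u[1],u[0]])
def rot(o): return Ro.from_euler('xyz',o['tcp_rot'],degrees=True).as_matrix()
def where(o):
    d=np.array(o['ee_pos'])[:2]-O; R=rot(o); w=np.array(o['wrist_force'])
    print('t %.2f along %.1f lat %.1f z %.1f | F u %.1f v %.1f z %.1f'%(o['time'],d@u*1e3,d@v*1e3,o['ee_pos'][2]*1e3,w[:2]@u,w[:2]@v,w[2]),'tool y.v %.3f z.u %.3f'%(R[:2,1]@v,R[:2,2]@u))
E
python3 - <<'E'
from h import *;from workcell import status
o=status.get_obs();where(o);R=rot(o);print(R.round(3))
for a in(-.340,):
    t=np.r_[O+a*u+.0114*v,.2038];print(t,'tool shift mm',R.T@(t-o['ee_pos'])*1e3)
y=np.degrees(np.arctan2(R[1,1],R[0,1]));vy=np.degrees(np.arctan2(v[1],v[0]));print('yaw y',y,'v',vy,'turn about tool x', -((vy-y+90)%180-90),'q',o['q'])
for uv in[(331,182),(274,168),(228,326)]:
    p=ray(pickle.load(open('pics/top0.pkl','rb')),uv,.03)[0,:2]-O;print(p@u*1e3,p@v*1e3)
E
```

```text
t 0.10 along 253.8 lat 385.4 z 203.9 | F u 1.0 v 0.2 z -0.6 tool y.v -0.097 z.u -0.097
[[-0.     0.381  0.925]
 [-0.001  0.925 -0.381]
 [-1.    -0.001 -0.   ]]
[ 0.39581575 -0.16819367  0.2038    ] tool shift mm [   0.72061754 -554.48541174  430.05221858]
yaw y 67.60819610103377 v 163.2 turn about tool x 84.40819610103378 q [6.76089300e+01 5.00629542e+00 1.00389923e+01 9.51002756e+01
 4.30181068e-04 9.00007339e+01]
-160.9650430586833 -168.50493903601108
-30.516832496822495 -165.32263560439984
-27.265198259079444 196.9558163940439
```

```bash
python3 -m jog '0 -37 29 5.6;0 -74 57 11.2;0 -111 86 16.8;0 -148 115 22.4;0 -185 143 28;0 -222 172 33.6;0 -259 201 39.2;0 -296 229 44.8' 1; python3 - <<'E'
from h import *;from workcell import status
o=status.get_obs();where(o);R=rot(o)
t=np.r_[O-.340*u+.0114*v,.2038];print('tool shift mm',R.T@(t-o['ee_pos'])*1e3)
E
```

```text
time: 1.1
ee_pos: [0.3085, 0.1462, 0.2043]
tcp_rot: [62.8, 90.0, -4.6]
wrist_force: [-0.3, 0.5, 0.5]
opening: 0.0855
t 1.10 along -64.3 lat 185.9 z 204.3 | F u 0.4 v 0.4 z 0.5 tool y.v -0.772 z.u -0.772
tool shift mm [  0.50981144 -40.44107119 323.75546897]
```

```bash
python3 -m jog '0 -6 46 5.7;0 -12 92 11.3;0 -17 139 17;0 -23 185 22.6;0 -29 231 28.3;0 -35 277 33.9;0 -40 324 39.6;0 -40 324 39.6'; python3 - <<'E'
from h import *;from workcell import status
o=status.get_obs();where(o);R=rot(o);print(R.round(3))
E
```

```text
time: 2.1
ee_pos: [0.3972, -0.1687, 0.2035]
tcp_rot: [-87.4, 89.9, 165.5]
wrist_force: [-0.7, 0.4, -0.6]
opening: 0.0855
t 2.10 along -340.1 lat 9.9 z 203.5 | F u 0.2 v 0.8 z -0.6 tool y.v -1.000 z.u -1.000
[[-0.002  0.956 -0.293]
 [ 0.    -0.293 -0.956]
 [-1.    -0.002  0.   ]]
```

```bash
python3 -m jog '30 0 0 0;60 0 0 0;90 0 0 0;120 0 0 0;150 0 0 0;172 0 0 0;187 0 0 0;191 0 0 0' ; python3 - <<'E'
from h import *;from workcell import status,camera
where(status.get_obs())
c=camera('scene');cv2.imwrite('pics/s1.png',cv2.resize(c['color'][100:370,220:580,::-1],(800,600)))
E
```

```text
time: 3.1
ee_pos: [0.3968, -0.166, 0.0129]
tcp_rot: [-99.3, 89.9, 154.0]
wrist_force: [-0.2, -0.2, -0.3]
opening: 0.0852
t 3.10 along -337.6 lat 11.1 z 12.9 | F u -0.2 v 0.1 z -0.3 tool y.v -1.000 z.u -1.000
```

View pics/s1.png

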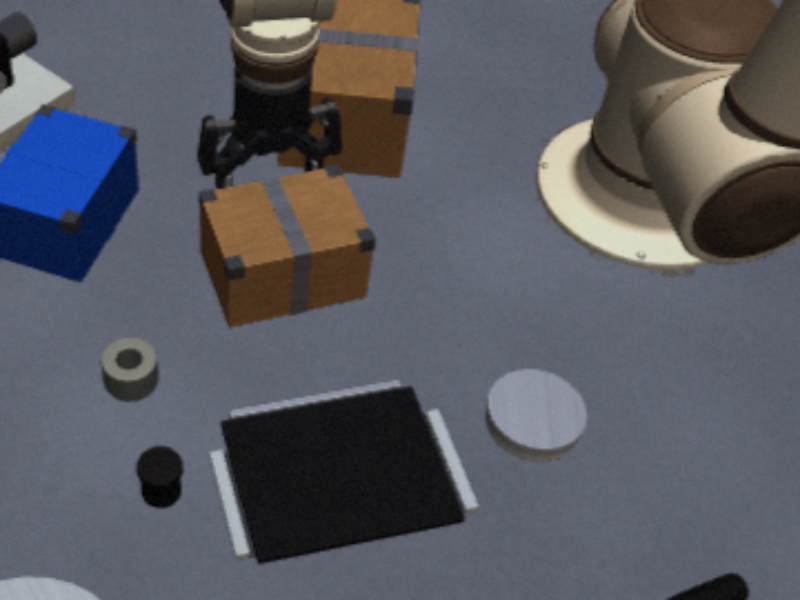

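```bash
python3 -m jog '0 0 -5 0;0 0 -10 0;0 0 -15 0;0 0 -20 0;0 0 -26 0;0 0 -32 0;0 0 -38 0;0 0 -44 0'; python3 -c "
from h import *;from workcell import status
where(status.get_obs())"; python3 -m jog '0 0 -7 0;0 0 -14 0;0 0 -21 0;0 0 -28 0;0 0 -35 0;0 0 -42 0;0 0 -46 0;0 0 -50 0'; python3 - <<'E'
from h import *;from workcell import status,camera
where(status.get_obs())
c=camera('top');pickle.dump(c,open('pics/t2.pkl','wb'));cv2.imwrite('pics/t2.png',cv2.resize(c['color'][175:325,195:395,::-1],(800,600),interpolation=cv2.INTER_CUBIC))
E
```

```text
time: 4.15
ee_pos: [0.4103, -0.1249, 0.0142]
tcp_rot: [33.2, 89.9, -73.6]
wrist_force: [-1.1, -5.5, 2.3]
opening: 0.0855
t 4.15 along -294.4 lat 10.1 z 14.2 | F u -5.6 v -0.5 z 2.3 tool y.v -1.000 z.u -1.000
time: 5.15
ee_pos: [0.4247, -0.0771, 0.0142]
tcp_rot: [33.0, 89.9, -73.8]
wrist_force: [-2.0, -6.8, 2.5]
opening: 0.0853
t 5.15 along -244.4 lat 10.1 z 14.2 | F u -7.1 v -0.1 z 2.5 tool y.v -1.000 z.u -1.000
```

View pics/t2.png

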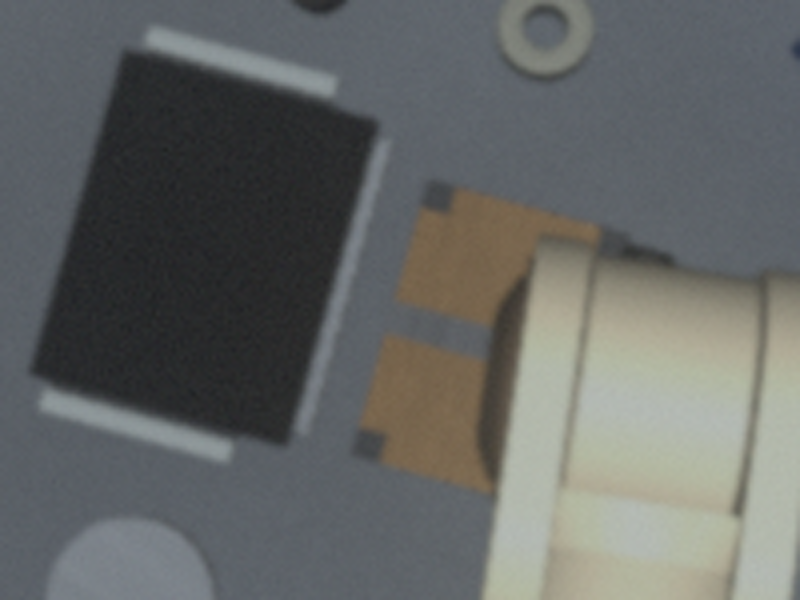

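The carton is now square to the tray, with its front top corners at crop (427,180) and (353,457). The kick plate line hasn't moved.

```bash
python3 - <<'E'
from h import *
c=pickle.load(open('pics/t2.pkl','rb'))
for l,z in(([(427,180),(353,457)],.09),([(388,140),(305,435)],.014)):
    p=ray(c,np.array(l)/4+[195,175],z)[:,:2]-O;print(p@u*1e3,p@v*1e3)
E
```

```text
[-124.2947751  -125.70164193] [-66.12970376  83.94027783]
[-92.975005   -92.51664988] [-86.8262207   84.02597123]
```

```bash
python3 -m jog '0 0 -5 0;0 0 -10 0;0 0 -14 0;0 0 -18 0;0 0 -22 0;0 0 -25 0;0 0 -27 0;0 0 -29 0'; W='from h import *;from workcell import status
where(status.get_obs())'; python3 -c "$W"; python3 -m jog '0 0 -.5 0;0 0 -1 0;0 0 -1.5 0;0 0 -2 0;0 0 -2.5 0;0 0 -3 0;0 0 -3.5 0;0 0 -4 0';python3 -c "$W"
```

```text
time: 6.2
ee_pos: [0.433, -0.0495, 0.0142]
tcp_rot: [34.7, 89.9, -72.1]
wrist_force: [-2.6, -7.3, 3.1]
opening: 0.0852
t 6.20 along -215.6 lat 10.1 z 14.2 | F u -7.7 v 0.3 z 3.1 tool y.v -1.000 z.u -1.000
time: 7.2
ee_pos: [0.4339, -0.0462, 0.0143]
tcp_rot: [21.2, 89.8, -85.6]
wrist_force: [-4.3, -10.6, 5.4]
opening: 0.085
t 7.20 along -212.2 lat 10.2 z 14.3 | F u -11.4 v 1.0 z 5.4 tool y.v -1.000 z.u -1.000
```

```bash
python3 -m jog '0 0 -.5 0;0 0 -1 0;0 0 -1.5 0;0 0 -2 0;0 0 -2 0;0 0 -2 0;0 0 -2 0;0 0 -2 0';python3 - <<'E'
from h import *;from workcell import status,camera
where(status.get_obs())
c=camera('top');pickle.dump(c,open('pics/t3.pkl','wb'));cv2.imwrite('pics/t3.png',cv2.resize(c['color'][190:300,205:335,::-1],(780,660),interpolation=cv2.INTER_CUBIC)[:600])
E
```

```text
time: 8.2
ee_pos: [0.4344, -0.0445, 0.0144]
tcp_rot: [18.3, 89.8, -88.6]
wrist_force: [-4.6, -11.9, 5.5]
opening: 0.0854
t 8.20 along -210.5 lat 10.2 z 14.4 | F u -12.8 v 1.0 z 5.5 tool y.v -1.000 z.u -1.000
```

View pics/t3.png

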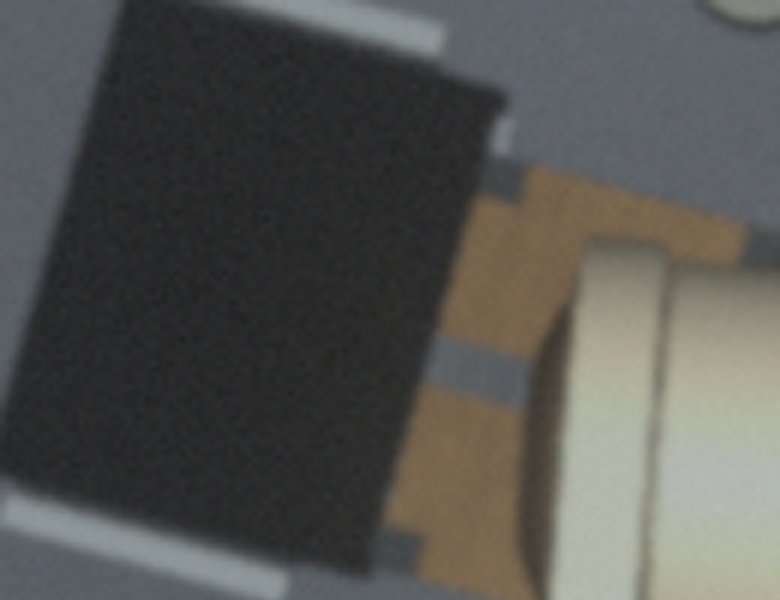

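The force has risen from about 7 N while sliding to 12.8 N, so the plate is pressed in roughly 5 mm and has been held for about 0.5 s. Next I back off, raise the fingers and touch high on the back face.

```bash
python3 -m jog '0 0 4 0;0 0 10 0;-8 0 12 0;-18 0 12 0;-28 0 12 0;-38 0 12 0;-45 0 12 0;-50 0 12 0'; W='from h import *;from workcell import status
where(status.get_obs())'; python3 -c "$W"; python3 -m jog '0 0 -2 0;0 0 -4 0;0 0 -6 0;0 0 -7.5 0;0 0 -9 0;0 0 -10 0;0 0 -11 0;0 0 -12 0';python3 -c "$W"
```

```text
time: 9.25
ee_pos: [0.4311, -0.0545, 0.064]
tcp_rot: [107.0, 90.0, 0.2]
wrist_force: [0.2, -0.4, 0.1]
opening: 0.0855
t 9.25 along -221.0 lat 10.5 z 64.0 | F u -0.3 v -0.3 z 0.1 tool y.v -1.000 z.u -1.000
time: 10.25
ee_pos: [0.4345, -0.043, 0.0635]
tcp_rot: [94.4, 90.0, -12.4]
wrist_force: [0.3, 0.1, -0.0]
opening: 0.0851
t 10.25 along -209.0 lat 10.5 z 63.5 | F u 0.2 v -0.2 z -0.0 tool y.v -1.000 z.u -1.000
```

```bash
W='from h import *;from workcell import status
where(status.get_obs())'; python3 -m jog '0 0 -.5 0;0 0 -1 0;0 0 -1.5 0;0 0 -2 0;0 0 -2.5 0;0 0 -3 0;0 0 -3.5 0;0 0 -4 0';python3 -c "$W"
```

```text
time: 11.25
ee_pos: [0.4356, -0.0392, 0.0635]
tcp_rot: [-101.9, 90.0, 151.3]
wrist_force: [0.1, 0.3, 1.0]
opening: 0.0855
t 11.25 along -205.0 lat 10.5 z 63.5 | F u 0.3 v 0.0 z 1.0 tool y.v -1.000 z.u -1.000
```

```bash
python3 - <<'E'
from h import *;from workcell import status,camera
c=camera('scene');cv2.imwrite('pics/s4.png',cv2.resize(c['color'][150:330,290:530,::-1],(800,600),interpolation=cv2.INTER_CUBIC))
E
```

```text
(no output)
```

View pics/s4.png

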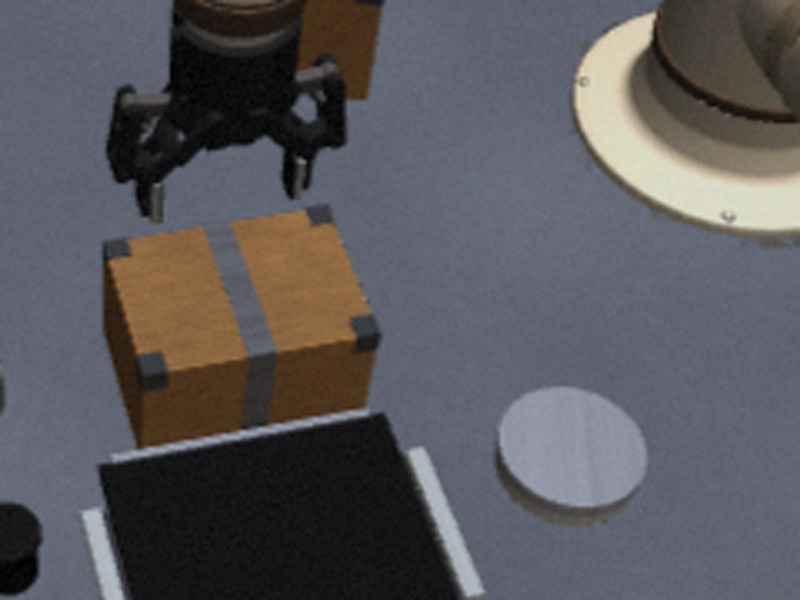

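The fingers stand behind the carton, tips at crop (152,220) and (297,197). The back top edge runs from (105,240) to (330,207).

```bash
python3 - <<'E'
from h import *;from workcell import status,camera
c=camera('scene')
q=lambda l:np.array(l)*.3+[290,150]
for z in(.06,.075,.09,.1):
    p=ray(c,q([(152,220),(297,197)]),z)[:,:2]-O;print('tips',z,p@u*1e3,p@v*1e3)
p=ray(c,q([(105,240),(330,207),(378,345),(140,385)]),.09)[:,:2]-O;print('top',p@u*1e3,p@v*1e3)
p=ray(c,q([(140,445),(370,410)]),.014)[:,:2]-O;print('foot/kick line',p@u*1e3,p@v*1e3)
E
```

```text
tips 0.06 [-235.31629561 -234.01236636] [-25.75470076  74.9517572 ]
tips 0.075 [-222.15801288 -220.87607952] [-29.41976451  69.58788335]
tips 0.09 [-208.99973016 -207.73979268] [-33.08482826  64.22400949]
tips 0.1 [-200.22754167 -198.98226813] [-35.5282041   60.64809359]
top [-198.89514016 -194.47890656  -78.6309478   -81.29463241] [-66.55657073  82.58612302  76.45100664 -72.32248762]
foot/kick line [-90.4309039  -84.05921223] [-68.54316677  82.56814648]
```

Pixel geometry suggests the tips may be at about 90 mm or higher, level with the carton's top. I'll back off, lower the fingers and touch again.

```bash
W='from h import *;from workcell import status
where(status.get_obs())'; python3 -m jog '0 0 6 0;0 0 12 0;5 0 14 0;10 0 14 0;14 0 14 0;16 0 12 0;16 0 10 0;16 0 8 0';python3 -c "$W"; python3 -m jog '0 0 -1 0;0 0 -2 0;0 0 -3 0;0 0 -4 0;0 0 -5 0;0 0 -6 0;0 0 -6.5 0;0 0 -7 0';python3 -c "$W"
```

```text
time: 12.35
ee_pos: [0.4334, -0.0467, 0.0476]
tcp_rot: [85.1, 90.0, -21.6]
wrist_force: [-0.2, 0.2, -0.5]
opening: 0.0853
t 12.35 along -212.8 lat 10.5 z 47.6 | F u 0.1 v 0.2 z -0.5 tool y.v -1.000 z.u -1.000
time: 13.35
ee_pos: [0.435, -0.0421, 0.0482]
tcp_rot: [11.1, 89.7, -95.8]
wrist_force: [-6.2, -14.1, 7.5]
opening: 0.0853
t 13.35 along -208.0 lat 10.4 z 48.2 | F u -15.3 v 1.9 z 7.5 tool y.v -1.000 z.u -1.000
```

```bash
W='from h import *;from workcell import status
where(status.get_obs())'; python3 -m jog '-1 0 0 0;-2 0 0 0;-3 0 0 0;-4 0 0 0;-5 0 -.5 0;-6 0 -1 0;-7 0 -1.5 0;-8 0 -2 0';python3 -c "$W"
```

```text
time: 14.35
ee_pos: [0.4359, -0.0382, 0.0555]
tcp_rot: [-130.9, 90.0, 122.3]
wrist_force: [0.2, 0.1, 0.1]
opening: 0.0857
t 14.35 along -203.9 lat 10.6 z 55.5 | F u 0.1 v -0.1 z 0.1 tool y.v -1.000 z.u -1.000
```

```bash
python3 - <<'E'
from h import *;from workcell import status,camera
c=camera('scene');cv2.imwrite('pics/s5.png',cv2.resize(c['color'][160:310,300:500,::-1],(800,600),interpolation=cv2.INTER_CUBIC))
E
```

```text
(no output)
```

View pics/s5.png

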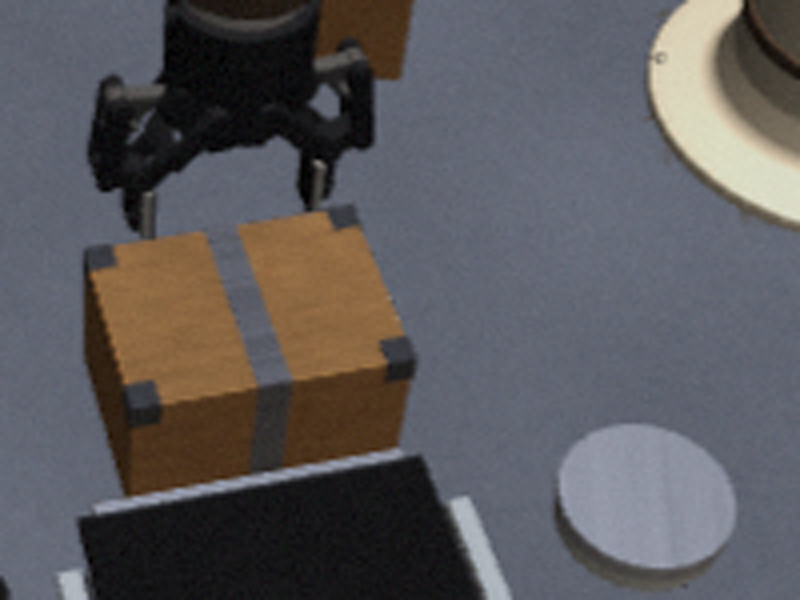

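```bash
python3 - <<'E'
from h import *;from workcell import status,camera
c=camera('top');pickle.dump(c,open('pics/t6.pkl','wb'))
a=c['color'][195:295,235:315,::-1]; b=pickle.load(open('pics/t3.pkl','rb'))['color'][195:295,235:315,::-1]
cv2.imwrite('pics/t6.png',cv2.resize(np.hstack([b,a]),(800,500),interpolation=cv2.INTER_CUBIC))
E
```

```text
(no output)
```

View pics/t6.png

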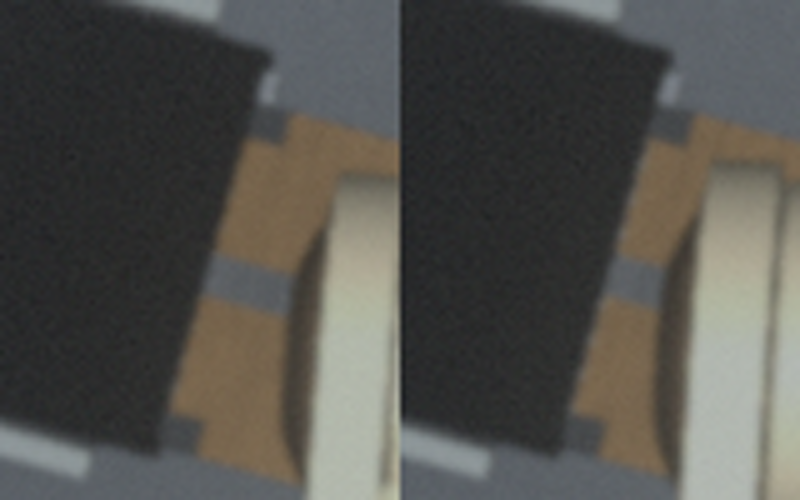

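The top view puts the carton about 1 mm behind its pressed position, upright and square. The fingers made contact at TCP z=48 but not at 55, so the open tips must be about 35–40 mm above the TCP. I'll use z≈40 and follow the arc upward.

```bash
W='from h import *;from workcell import status
where(status.get_obs())'; python3 -m jog '0 0 6 0;0 0 12 0;6 0 13 0;12 0 13 0;16 0 13 0;16 0 11 0;16 0 9 0;16 0 8 0';python3 -c "$W"; python3 -m jog '0 0 -.5 0;0 0 -1 0;0 0 -1.5 0;0 0 -2 0;0 0 -2.5 0;0 0 -3 0;-1 0 -3 0;-2 0 -3 0';python3 -c "$W"
```

```text
time: 15.45
ee_pos: [0.4338, -0.0457, 0.0397]
tcp_rot: [104.8, 90.0, -2.0]
wrist_force: [-0.5, -0.3, -0.1]
opening: 0.0853
t 15.45 along -211.8 lat 10.4 z 39.7 | F u -0.4 v 0.3 z -0.1 tool y.v -1.000 z.u -1.000
time: 16.45
ee_pos: [0.4344, -0.0436, 0.0415]
tcp_rot: [9.2, 89.9, -97.6]
wrist_force: [0.6, -4.2, -1.1]
opening: 0.0857
t 16.45 along -209.6 lat 10.5 z 41.5 | F u -3.8 v -1.8 z -1.1 tool y.v -1.000 z.u -1.000
```

```bash
W='from h import *;from workcell import status
where(status.get_obs())'; python3 -m jog '-1 0 -.8 0;-2 0 -1.6 0;-3 0 -2.3 0;-4 0 -3 0;-5 0 -3.8 0;-6 0 -4.6 0;-7 0 -5.3 0;-8 0 -6 0';python3 -c "$W"
```

```text
time: 17.45
ee_pos: [0.4362, -0.0372, 0.0495]
tcp_rot: [-135.8, 90.0, 117.4]
wrist_force: [0.5, -4.3, 0.1]
opening: 0.085
t 17.45 along -202.9 lat 10.6 z 49.5 | F u -3.9 v -1.7 z 0.1 tool y.v -1.000 z.u -1.000
```

```bash
W='from h import *;from workcell import status
where(status.get_obs())'; python3 -m jog '-1 0 -1 0;-2 0 -2 0;-3 0 -3 0;-4 0 -4 0;-5 0 -5 0;-6 0 -6 0;-7 0 -7 0;-8 0 -8 0';python3 -c "$W";  python3 - <<'E'
from h import *;from workcell import status,camera
c=camera('scene');cv2.imwrite('pics/s7.png',cv2.resize(c['color'][160:310,300:500,::-1],(800,600),interpolation=cv2.INTER_CUBIC))
E
```

```text
time: 18.45
ee_pos: [0.4386, -0.0296, 0.0576]
tcp_rot: [51.4, 90.0, -55.4]
wrist_force: [-0.6, -4.7, -0.0]
opening: 0.085
t 18.45 along -195.0 lat 10.5 z 57.6 | F u -4.7 v -0.8 z -0.0 tool y.v -1.000 z.u -1.000
```

View pics/s7.png

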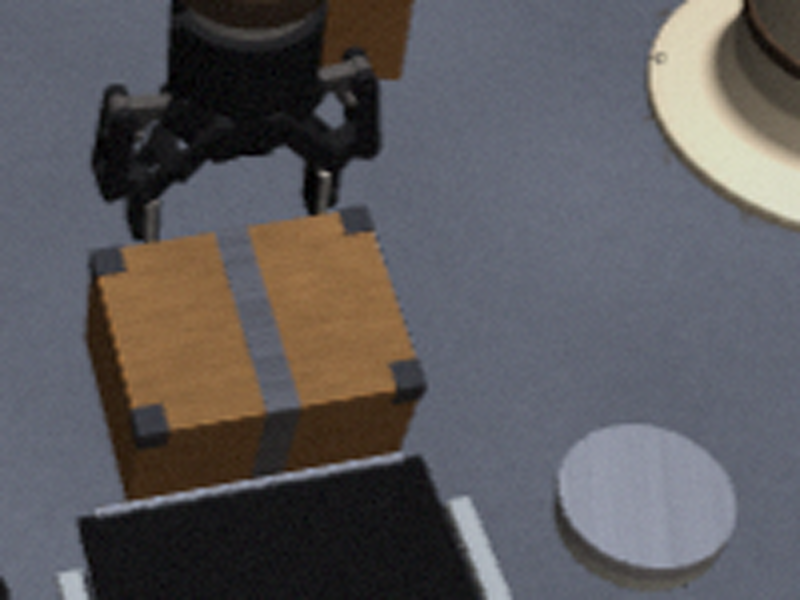

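The carton now leans about 9°, square to the plate, with a 4.7 N push. I'll carry on along the arc, checking the force each step.

```bash
W='from h import *;from workcell import status
where(status.get_obs())'; python3 -m jog '-1 0 -1 0;-2 0 -2 0;-3 0 -3 0;-4 0 -4.2 0;-5 0 -5.4 0;-6 0 -6.5 0;-7 0 -7.5 0;-8 0 -8.5 0';python3 -c "$W"
```

```text
time: 19.5
ee_pos: [0.4411, -0.0215, 0.0657]
tcp_rot: [83.0, 90.0, -23.8]
wrist_force: [-0.4, -5.2, 1.5]
opening: 0.0855
t 19.50 along -186.5 lat 10.5 z 65.7 | F u -5.1 v -1.1 z 1.5 tool y.v -1.000 z.u -1.000
```

```bash
W='from h import *;from workcell import status
where(status.get_obs())'; python3 -m jog '-1 0 -1 0;-2 0 -2 0;-3 0 -3.2 0;-4 0 -4.5 0;-5 0 -5.7 0;-6 0 -7 0;-7 0 -8.2 0;-7.5 0 -9.3 0';python3 -c "$W"
```

```text
time: 20.5
ee_pos: [0.4438, -0.0126, 0.0732]
tcp_rot: [74.1, 90.0, -32.7]
wrist_force: [-0.6, -6.1, 3.4]
opening: 0.0855
t 20.50 along -177.2 lat 10.4 z 73.2 | F u -6.0 v -1.2 z 3.4 tool y.v -1.000 z.u -1.000
```

```bash
W='from h import *;from workcell import status
where(status.get_obs())'; python3 -m jog '-1 0 -1 0;-2.2 0 -2 0;-3.4 0 -3 0;-4.6 0 -4 0;-5.7 0 -5.2 0;-6.8 0 -6.4 0;-7.9 0 -7.6 0;-9 0 -8.8 0';python3 -c "$W"
```

```text
time: 21.5
ee_pos: [0.446, -0.004, 0.0819]
tcp_rot: [-103.1, 90.0, 150.1]
wrist_force: [-0.6, -1.6, -0.8]
opening: 0.0857
t 21.50 along -168.3 lat 10.8 z 81.9 | F u -1.7 v 0.1 z -0.8 tool y.v -1.000 z.u -1.000
```

```bash
W='from h import *;from workcell import status
where(status.get_obs())'; python3 -m jog '-.6 0 -1.3 0;-1.2 0 -2.6 0;-1.8 0 -3.9 0;-2.4 0 -5.2 0;-3 0 -6.5 0;-3.6 0 -7.8 0;-4.3 0 -9 0;-5 0 -10.3 0';python3 -c "$W"
```

```text
time: 22.5
ee_pos: [0.4492, 0.0058, 0.087]
tcp_rot: [-137.4, 90.0, 115.8]
wrist_force: [-1.3, -2.0, -0.4]
opening: 0.0855
t 22.50 along -158.0 lat 10.6 z 87.0 | F u -2.3 v 0.7 z -0.4 tool y.v -1.000 z.u -1.000
```

```bash
W='from h import *;from workcell import status
where(status.get_obs())'; python3 -m jog '-.6 0 -1.3 0;-1.2 0 -2.6 0;-1.8 0 -3.9 0;-2.4 0 -5.2 0;-3 0 -6.5 0;-3.6 0 -7.8 0;-4.3 0 -9 0;-5 0 -10.3 0';python3 -c "$W"
```

```text
time: 23.5
ee_pos: [0.4522, 0.0156, 0.0921]
tcp_rot: [122.5, 90.0, 15.7]
wrist_force: [-0.4, -1.5, 0.4]
opening: 0.0857
t 23.50 along -147.7 lat 10.5 z 92.1 | F u -1.6 v -0.1 z 0.4 tool y.v -1.000 z.u -1.000
```

```bash
W='from h import *;from workcell import status
where(status.get_obs())'; python3 -m jog '-.5 0 -1.3 0;-1 0 -2.6 0;-1.5 0 -3.9 0;-2 0 -5.3 0;-2.5 0 -6.7 0;-3 0 -8.1 0;-3.5 0 -9.4 0;-4 0 -10.8 0';python3 -c "$W"
```

```text
time: 24.5
ee_pos: [0.4553, 0.026, 0.096]
tcp_rot: [126.6, 90.0, 19.8]
wrist_force: [-0.8, -1.2, 0.2]
opening: 0.0855
t 24.50 along -136.9 lat 10.5 z 96.0 | F u -1.4 v 0.4 z 0.2 tool y.v -1.000 z.u -1.000
```

```bash
W='from h import *;from workcell import status
where(status.get_obs())'; python3 -m jog '-.4 0 -1.4 0;-.8 0 -2.8 0;-1.2 0 -4.2 0;-1.6 0 -5.6 0;-2 0 -7 0;-2.4 0 -8.4 0;-2.7 0 -9.8 0;-3 0 -11.1 0';python3 -c "$W"
```

```text
time: 25.5
ee_pos: [0.4585, 0.0366, 0.099]
tcp_rot: [109.4, 90.0, 2.6]
wrist_force: [0.3, -1.5, 0.1]
opening: 0.0854
t 25.50 along -125.8 lat 10.6 z 99.0 | F u -1.3 v -0.7 z 0.1 tool y.v -1.000 z.u -1.000
```

```bash
W='from h import *;from workcell import status
where(status.get_obs())'; python3 -m jog '-.3 0 -1.4 0;-.6 0 -2.8 0;-.9 0 -4.2 0;-1.2 0 -5.6 0;-1.5 0 -7 0;-1.8 0 -8.4 0;-2 0 -9.8 0;-2 0 -11.2 0';python3 -c "$W"
```

```text
time: 26.5
ee_pos: [0.4618, 0.0473, 0.1011]
tcp_rot: [103.1, 90.0, -3.7]
wrist_force: [0.2, -0.8, 0.2]
opening: 0.0852
t 26.50 along -114.6 lat 10.5 z 101.1 | F u -0.7 v -0.4 z 0.2 tool y.v -1.000 z.u -1.000
```

```bash
W='from h import *;from workcell import status
where(status.get_obs())'; python3 -m jog '0 0 -1.5 0;0 0 -3 0;0 0 -4.5 0;0 0 -6 0;0 0 -7.5 0;0 0 -9 0;0 0 -10.5 0;0 0 -12 0';python3 -c "$W"
```

```text
time: 27.5
ee_pos: [0.4655, 0.0589, 0.1014]
tcp_rot: [125.4, 90.0, 18.7]
wrist_force: [-1.1, -0.5, 5.4]
opening: 0.0857
t 27.50 along -102.4 lat 10.4 z 101.4 | F u -0.8 v 0.9 z 5.4 tool y.v -1.000 z.u -1.000
```

```bash
python3 - <<'E'
from h import *;from workcell import status,camera
c=camera('scene');cv2.imwrite('pics/s8.png',cv2.resize(c['color'][160:310,300:500,::-1],(800,600),interpolation=cv2.INTER_CUBIC))
where(status.get_obs())
E
```

```text
t 27.55 along -102.3 lat 10.4 z 101.4 | F u -0.4 v 1.1 z 5.6 tool y.v -1.000 z.u -1.000
```

View pics/s8.png

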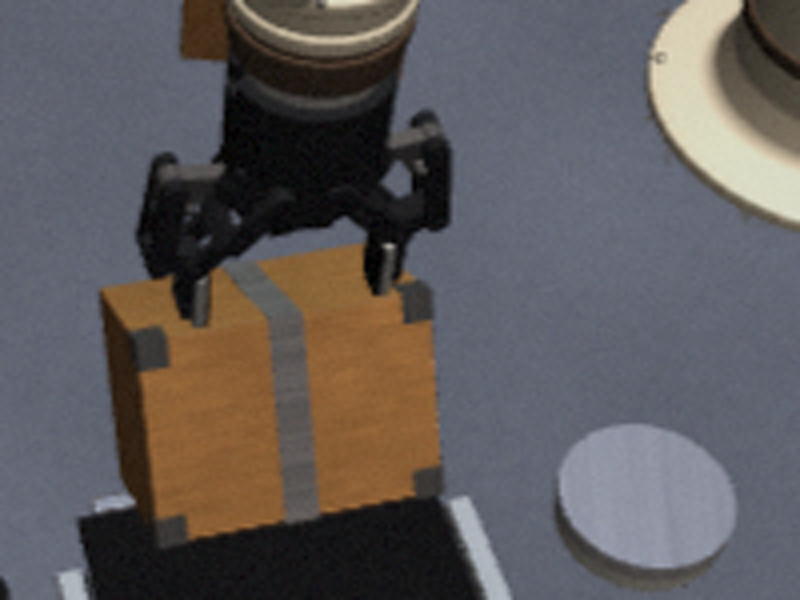

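The carton has gone over with its front face down, and the fingertips rest on its now upper face with about 5 N. I'll lift straight up, and then check how flat it lies.

```bash
W='from h import *;from workcell import status
where(status.get_obs())'; python3 -m jog '-2 0 0 0;-5 0 0 0;-10 0 0 0;-18 0 2 0;-26 0 6 0;-36 0 15 0;-46 0 30 0;-56 0 45 0';python3 -c "$W"; python3 -m jog '-10 0 20 0;-20 0 40 0;-20 0 60 0;-20 0 80 0;-20 0 100 0;-20 0 120 0;-20 0 120 0;-20 0 120 0';python3 - <<'E'
from h import *;from workcell import status,camera
where(status.get_obs())
s=camera('scene');t=camera('top');pickle.dump((s,t),open('pics/f.pkl','wb'))
a=cv2.resize(s['color'][190:310,310:470,::-1],(440,330),interpolation=cv2.INTER_CUBIC)
b=cv2.resize(t['color'][175:300,195:320,::-1],(330,330),interpolation=cv2.INTER_CUBIC)
cv2.imwrite('pics/f.png',np.hstack([a,b]))
E
```

```text
time: 28.55
ee_pos: [0.4518, 0.0145, 0.1578]
tcp_rot: [93.4, 90.0, -13.4]
wrist_force: [-0.9, -0.3, 0.1]
opening: 0.0855
t 28.55 along -148.9 lat 10.6 z 157.8 | F u -0.6 v 0.8 z 0.1 tool y.v -1.000 z.u -1.000
time: 29.55
ee_pos: [0.4174, -0.0994, 0.1773]
tcp_rot: [126.3, 90.0, 19.5]
wrist_force: [-0.0, -0.3, 0.5]
opening: 0.0857
t 29.55 along -267.9 lat 10.6 z 177.3 | F u -0.3 v -0.1 z 0.5 tool y.v -1.000 z.u -1.000
```

View pics/f.png

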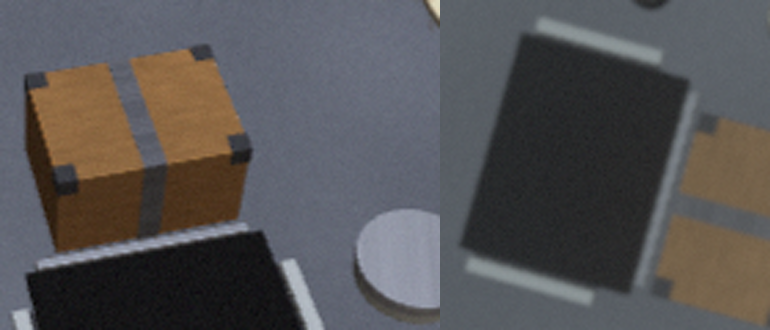

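It fell back upright as the fingers lifted, because it wasn't yet past balance. I've viewed all my pictures, so I'll measure numerically from the corners in that last one: top panel (700,115) and (655,290).

```bash
python3 - <<'E'
from h import *
s,c=pickle.load(open('pics/f.pkl','rb'))
f=lambda l:(np.array(l,float)-[440,0])/2.64+[195,175]
for n,l,z in(('front top',[(700,115),(655,290)],.09),('kick',[(693,95),(640,288)],.014),('tray',[(520,33),(690,80),(632,293),(460,247)],.014)):
    p=ray(c,f(l),z)[:,:2]-O;print(n,p@u*1e3,p@v*1e3)
q=lambda l:np.array(l)/2.75+[310,190]
p=ray(s,q([(25,78),(212,48),(250,150),(60,180)]),.09)[:,:2]-O;print('scene top',p@u*1e3,p@v*1e3)
# brown pixels in the top view -> back edge
E
```

```text
front top [-106.70346507 -109.50336361] [-64.45613265  78.90187545]
kick [-91.04575474 -91.66350973] [-84.00142094  85.04452064]
tray [ 65.35089396 -85.16403084 -86.29234887  64.42525454] [-96.10875808 -95.64435567  90.87644111  92.25993012]
scene top [-210.18606889 -208.58554161 -102.16454794 -106.08257407] [-69.23726151  82.70006315  78.96775794 -66.6326361 ]
```

```bash
W='from h import *;from workcell import status
where(status.get_obs())'; python3 -m jog '30 0 -4 0;60 0 -8 0;90 0 -12 0;115 0 -16 0;138 0 -18 0;153 0 -18 0;162 0 -18 0;165 0 -18 0';python3 -c "$W"; python3 -m jog '0 0 -5 0;0 0 -10 0;0 0 -15 0;0 0 -20 0;0 0 -25 0;0 0 -30 0;0 0 -34 0;0 0 -37 0';python3 -c "$W"
```

```text
time: 30.65
ee_pos: [0.4228, -0.082, 0.0119]
tcp_rot: [5.4, 90.0, -101.4]
wrist_force: [-1.2, -0.0, 0.7]
opening: 0.0859
t 30.65 along -249.7 lat 10.5 z 11.9 | F u -0.4 v 1.2 z 0.7 tool y.v -1.000 z.u -1.000
time: 31.65
ee_pos: [0.4333, -0.0473, 0.0122]
tcp_rot: [6.2, 89.9, -100.6]
wrist_force: [-3.1, -7.9, 4.7]
opening: 0.0852
t 31.65 along -213.5 lat 10.5 z 12.2 | F u -8.5 v 0.7 z 4.7 tool y.v -1.000 z.u -1.000
```

```bash
W='from h import *;from workcell import status
where(status.get_obs())'; python3 -m jog '0 0 -1 0;0 0 -2 0;0 0 -3 0;0 0 -3.5 0;0 0 -3.5 0;0 0 -3.5 0;0 0 -3.5 0;0 0 -3.5 0';python3 -c "$W"; python3 -m jog '0 0 3 0;0 0 6 0;-6 0 7 0;-12 0 7 0;-18 0 6 0;-24 0 4 0;-28 0 2 0;-29 0 0.5 0';python3 -c "$W"
```

```text
time: 32.65
ee_pos: [0.434, -0.0447, 0.0123]
tcp_rot: [3.7, 89.8, -103.2]
wrist_force: [-5.3, -10.7, 5.1]
opening: 0.0856
t 32.65 along -210.7 lat 10.6 z 12.3 | F u -11.8 v 1.9 z 5.1 tool y.v -1.000 z.u -1.000
time: 33.65
ee_pos: [0.4342, -0.0443, 0.0413]
tcp_rot: [11.7, 89.9, -95.2]
wrist_force: [-2.6, -8.0, 2.8]
opening: 0.0855
t 33.65 along -210.3 lat 10.4 z 41.3 | F u -8.4 v 0.2 z 2.8 tool y.v -1.000 z.u -1.000
```

```bash
W='from h import *;from workcell import status
where(status.get_obs())'; python3 -m jog '-1.5 0 -.8 0;-3 0 -2 0;-4.5 0 -3.3 0;-6 0 -4.6 0;-7.3 0 -5.9 0;-8.5 0 -7.2 0;-9.8 0 -8.5 0;-11 0 -9.8 0';python3 -c "$W"
```

```text
time: 34.65
ee_pos: [0.437, -0.0352, 0.0521]
tcp_rot: [10.9, 89.9, -96.0]
wrist_force: [-1.9, -7.2, 2.6]
opening: 0.0852
t 34.65 along -200.7 lat 10.4 z 52.1 | F u -7.4 v -0.3 z 2.6 tool y.v -1.000 z.u -1.000
```

```bash
W='from h import *;from workcell import status
where(status.get_obs())'; python3 -m jog '-1.3 0 -1.3 0;-2.6 0 -2.6 0;-3.9 0 -3.9 0;-5.2 0 -5.2 0;-6.5 0 -6.5 0;-7.8 0 -7.8 0;-9.2 0 -9.2 0;-10.5 0 -10.5 0';python3 -c "$W"
```

```text
time: 35.65
ee_pos: [0.4401, -0.0249, 0.0626]
tcp_rot: [13.3, 89.9, -93.5]
wrist_force: [-0.7, -6.0, 2.0]
opening: 0.0852
t 35.65 along -190.0 lat 10.4 z 62.6 | F u -6.0 v -1.1 z 2.0 tool y.v -1.000 z.u -1.000
```

```bash
W='from h import *;from workcell import status
where(status.get_obs())'; python3 -m jog '-1.5 0 -1.3 0;-3 0 -2.6 0;-4.4 0 -3.9 0;-5.8 0 -5.2 0;-7.2 0 -6.6 0;-8.6 0 -8 0;-9.9 0 -9.4 0;-11.2 0 -10.8 0';python3 -c "$W"
```

```text
time: 36.65
ee_pos: [0.4433, -0.0138, 0.0738]
tcp_rot: [174.2, 90.0, 67.4]
wrist_force: [-0.3, -4.0, 1.1]
opening: 0.0853
t 36.65 along -178.5 lat 10.5 z 73.8 | F u -3.9 v -0.9 z 1.1 tool y.v -1.000 z.u -1.000
```

```bash
W='from h import *;from workcell import status
where(status.get_obs())'; python3 -m jog '-1.2 0 -1.5 0;-2.4 0 -3 0;-3.6 0 -4.5 0;-4.8 0 -6 0;-6 0 -7.5 0;-7 0 -9 0;-8 0 -10.5 0;-9 0 -12 0';python3 -c "$W"
```

```text
time: 37.65
ee_pos: [0.4467, -0.0023, 0.0827]
tcp_rot: [-106.9, 90.0, 146.3]
wrist_force: [0.2, -2.4, -0.4]
opening: 0.0855
t 37.65 along -166.5 lat 10.6 z 82.7 | F u -2.3 v -0.9 z -0.4 tool y.v -1.000 z.u -1.000
```

```bash
W='from h import *;from workcell import status
where(status.get_obs())'; python3 -m jog '-.9 0 -1.7 0;-1.8 0 -3.4 0;-2.7 0 -5.1 0;-3.5 0 -6.8 0;-4.3 0 -8.5 0;-5 0 -10.2 0;-5.7 0 -12 0;-6.4 0 -13.7 0';python3 -c "$W"
```

```text
time: 38.65
ee_pos: [0.4507, 0.0108, 0.0892]
tcp_rot: [155.6, 90.0, 48.8]
wrist_force: [-0.2, -2.4, 0.8]
opening: 0.0858
t 38.65 along -152.8 lat 10.6 z 89.2 | F u -2.3 v -0.5 z 0.8 tool y.v -1.000 z.u -1.000
```

```bash
W='from h import *;from workcell import status
where(status.get_obs())'; python3 -m jog '-.8 0 -1.8 0;-1.6 0 -3.6 0;-2.4 0 -5.4 0;-3.1 0 -7.2 0;-3.8 0 -9 0;-4.5 0 -10.8 0;-5.1 0 -12.6 0;-5.7 0 -14.3 0';python3 -c "$W"
```

```text
time: 39.65
ee_pos: [0.4549, 0.0245, 0.0948]
tcp_rot: [177.3, 90.0, 70.5]
wrist_force: [-0.7, -1.4, 0.3]
opening: 0.0856
t 39.65 along -138.5 lat 10.6 z 94.8 | F u -1.5 v 0.3 z 0.3 tool y.v -1.000 z.u -1.000
```

```bash
W='from h import *;from workcell import status
where(status.get_obs())'; python3 -m jog '-.6 0 -1.8 0;-1.2 0 -3.6 0;-1.8 0 -5.4 0;-2.4 0 -7.2 0;-3 0 -9 0;-3.5 0 -10.8 0;-4 0 -12.6 0;-4.5 0 -14.3 0';python3 -c "$W"
```

```text
time: 40.65
ee_pos: [0.459, 0.0381, 0.0993]
tcp_rot: [-149.8, 90.0, 103.4]
wrist_force: [-0.3, -0.9, -0.2]
opening: 0.0855
t 40.65 along -124.2 lat 10.6 z 99.3 | F u -1.0 v 0.0 z -0.2 tool y.v -1.000 z.u -1.000
```

```bash
W='from h import *;from workcell import status
where(status.get_obs())'; python3 -m jog '-.5 0 -1.6 0;-1 0 -3.2 0;-1.5 0 -4.8 0;-2 0 -6.4 0;-2.5 0 -8 0;-2.9 0 -9.6 0;-3.2 0 -11.2 0;-3.5 0 -12.8 0';python3 -c "$W"
```

```text
time: 41.65
ee_pos: [0.4627, 0.0504, 0.1028]
tcp_rot: [-147.7, 90.0, 105.6]
wrist_force: [0.0, -0.6, 1.6]
opening: 0.0853
t 41.65 along -111.4 lat 10.6 z 102.8 | F u -0.5 v -0.2 z 1.6 tool y.v -1.000 z.u -1.000
```

```bash
W='from h import *;from workcell import status
where(status.get_obs())'; python3 -m jog '-.5 0 -1.3 0;-1 0 -2.6 0;-1.5 0 -3.9 0;-2 0 -5.2 0;-2.5 0 -6.5 0;-3 0 -7.8 0;-3.4 0 -9 0;-3.8 0 -10 0';python3 -c "$W"
```

```text
time: 42.65
ee_pos: [0.4656, 0.06, 0.1066]
tcp_rot: [115.4, 90.0, 8.6]
wrist_force: [0.2, -0.7, -0.3]
opening: 0.0853
t 42.65 along -101.4 lat 10.6 z 106.6 | F u -0.7 v -0.4 z -0.3 tool y.v -1.000 z.u -1.000
```

```bash
W='from h import *;from workcell import status
where(status.get_obs())'; python3 -m jog '-.3 0 -1.6 0;-.6 0 -3.2 0;-1 0 -4.8 0;-1.4 0 -6.4 0;-1.8 0 -8 0;-2.2 0 -9.6 0;-2.6 0 -11.2 0;-3 0 -12.8 0';python3 -c "$W"; python3 - <<'E'
from h import *;from workcell import camera
c=camera('scene');a=c['color'].astype(int)
m=(a[...,0]>a[...,2]+35)&(a[...,0]>70);m[:, :290]=0;m[:190]=0;m[:,440:]=0;m[330:]=0
y,x=np.nonzero(m);print(len(x),x.min(),x.max(),y.min(),y.max())
for r in range(190,330,5):
    q=np.nonzero(m[r])[0]
    if len(q):print(r,q.min(),q.max(),int(a[r,q,0].mean()),end=' | ')
E
```

```text
time: 43.65
ee_pos: [0.4693, 0.0722, 0.1096]
tcp_rot: [74.9, 90.0, -31.9]
wrist_force: [0.0, -0.3, 0.2]
opening: 0.0854
t 43.65 along -88.6 lat 10.6 z 109.6 | F u -0.3 v -0.1 z 0.2 tool y.v -1.000 z.u -1.000
2907 320 398 215 280
215 332 360 124 | 220 327 390 136 | 225 321 393 143 | 230 322 393 139 | 235 324 395 139 | 240 325 392 137 | 245 327 393 139 | 250 329 398 106 | 255 339 397 78 | 260 338 396 76 | 265 332 395 76 | 270 331 388 76 | 275 331 359 76 | 280 331 335 83 |
```

```bash
cat >> h.py <<'E'
def proj(c,a,l,z):
    f=240/np.tan(np.radians(c['vfov']/2)); p=np.r_[O+a*u+l*v,z]
    X=cv2.Rodrigues(np.array(c['rvec']))[0]@p+np.array(c['tvec']);return (X[:2]/X[2]*f+[c['cx'],c['cy']]).round(1)
E
python3 - <<'E'
from h import *
c,_=pickle.load(open('pics/f.pkl','rb'))
for n,a0,a1,z0,z1 in(('flat',-.09,0,.014,.124),('upright',-.217,-.107,0,.09)):
    print(n,[proj(c,a,l,z1).tolist() for a in(a0,a1) for l in(-.064,.086)],[proj(c,a1,l,z0).tolist() for l in(-.064,.086)])
E
```

```text
flat [[335.4, 250.8], [408.2, 237.8], [347.2, 287.8], [423.6, 273.2]] [[344.9, 319.1], [415.6, 304.9]]
upright [[320.8, 215.7], [387.4, 204.5], [333.0, 254.9], [403.4, 242.2]] [[332.1, 280.7], [398.4, 268.3]]
```

It has fallen back upright again: the fingers rose off it near the balance point. Before the last try I'll fit the real lean from the s8 picture. That costs no robot time.

```bash
python3 - <<'E'
from h import *
from scipy.optimize import least_squares
c,_=pickle.load(open('pics/f.pkl','rb'))
obs=np.array([(160,545),(442,492),(135,330),(430,283),(100,290),(365,243)])/4+[300,160]
pts=[(0,.09),(-.11,.09),(-.11,0)]  # rel pivot: x,z
def pred(q):
    th,a,z,l=q;o=[]
    for x,h in pts:
        for s in(-.075,.075):
            o.append(proj(c,a+x*np.cos(th)+h*np.sin(th),l+s,z-x*np.sin(th)+h*np.cos(th)))
    return np.array(o)
for fix in(None,0,.014):
    r=least_squares(lambda q:(pred(q if fix is None else [q[0],q[1],fix,q[2]])-obs).ravel(),[1,-.09,.0,.01] if fix is None else [1,-.09,.01],diff_step=1e-4,x_scale=[1,.1,.1,.1][:4 if fix is None else 3])
    q=r.x if fix is None else [r.x[0],r.x[1],fix,r.x[2]]
    print(fix,np.degrees(q[0]),q[1:],'rms px',np.sqrt(np.mean(r.fun**2)))
    # finger bottom front edge candidates in carton coordinates (x,h) for tip offset
    for off in(.013,.03,.037):
        d=np.array([-.1024+.011-q[1],.1014+off-q[2]]);C,S=np.cos(q[0]),np.sin(q[0]);print('  off',off,'x',d[0]*C-d[1]*S,'h',d[0]*S+d[1]*C)
E
```

```text
None 57.29577951308232 [-0.09  0.    0.01] rms px 5.869855903966753
  off 0.013 x -0.09702070389023876 h 0.06063252441258413
  off 0.03 x -0.11132571063197301 h 0.0698176636123425
  off 0.037 x -0.11721600752562827 h 0.07359977975341947
0 57.29577951308232 [np.float64(-0.09), 0, np.float64(0.01)] rms px 5.869855903966753
  off 0.013 x -0.09702070389023876 h 0.06063252441258413
  off 0.03 x -0.11132571063197301 h 0.0698176636123425
  off 0.037 x -0.11721600752562827 h 0.07359977975341947
0.014 52.46476498250857 [np.float64(-0.09), 0.014, np.float64(0.01)] rms px 2.600841210070314
  off 0.013 x -0.08046802261561038 h 0.06005844933340867
  off 0.03 x -0.09394866259075338 h 0.07041568573413724
  off 0.037 x -0.09949951434522401 h 0.07468043013443723
```

```bash
sed -i 's/).round(1)$/)/' h.py; cat > fit.py <<'E'
from h import *
from scipy.optimize import least_squares
c,_=pickle.load(open('pics/f.pkl','rb'))
pts=[(0,.09),(-.11,.09),(-.11,0)]
def pred(q,pts):
    th,a,z,l=q
    return np.array([proj(c,a+x*np.cos(th)+h*np.sin(th),l+s,z-x*np.sin(th)+h*np.cos(th)) for x,h in pts for s in(-.075,.075)])
def go(obs,pts,tcp,g):
    r=least_squares(lambda q:(pred(q,pts)-obs).ravel(),g,x_scale=[1,.1,.1,.1]);q=r.x
    print('lean',np.degrees(q[0]),'pivot a,z,lat',q[1:].round(4),'px',np.sqrt(np.mean(r.fun**2)))
    for off in(.013,.03,.037):
        d=np.array([tcp[0]+.011-q[1],tcp[1]+off-q[2]]);C,S=np.cos(q[0]),np.sin(q[0]);print('  off',off,'x',(d[0]*C-d[1]*S).round(4),'h',(d[0]*S+d[1]*C).round(4))
go(np.array([(160,545),(442,492),(135,330),(430,283),(100,290),(365,243)])/4+[300,160],pts,(-.1024,.1014),[1,-.09,0.,.01])
# s7: front top, back top, kick/foot hidden
go(np.array([(140,443),(424,393),(90,255),(370,207)])/4+[300,160],pts[:2],(-.195,.0576),[.15,-.09,0.,.01])
# s5 upright: 
go(np.array([(130,420),(410,375),(85,250),(352,207)])/4+[300,160],pts[:2],(-.2039,.0555),[0.05,-.09,0.,.01])
E
python3 fit.py
```

```text
lean 55.10277224264657 pivot a,z,lat [-0.1085 -0.0038  0.0085] px 0.645773589217764
  off 0.013 x -0.0872 h 0.0817
  off 0.03 x -0.1011 h 0.0914
  off 0.037 x -0.1068 h 0.0954
lean 13.43656626414177 pivot a,z,lat [-0.0922 -0.0046  0.0064] px 0.41304672725091446
  off 0.013 x -0.1068 h 0.0518
  off 0.03 x -0.1107 h 0.0684
  off 0.037 x -0.1124 h 0.0752
lean 6.795221437304679 pivot a,z,lat [-0.1091 -0.0247  0.0096] px 0.4852306715871088
  off 0.013 x -0.0942 h 0.0826
  off 0.03 x -0.0962 h 0.0995
  off 0.037 x -0.097 h 0.1064
```

The fit shows why it fell back. As the carton leans, its foot slides back about 14·tan(lean) from the kick plate. By 55° the fingers had crept up to its top edge and were only pressing down. This time I'll push lower (about 58 mm up the face), follow that corrected arc and go past 70°.

```bash
W='from h import *;from workcell import status
where(status.get_obs())'; python3 -m jog '0 0 50 0;0 0 100 0;0 0 140 0;0 0 152 0;25 0 152 0;50 0 152 0;75 0 152 0;85 0 150 0';python3 -c "$W"; python3 -m jog '0 0 -4 0;0 0 -8 0;0 0 -12 0;0 0 -16 0;0 0 -20 0;0 0 -23 0;0 0 -25 0;0 0 -27 0';python3 -c "$W"
```

```text
time: 44.7
ee_pos: [0.4253, -0.071, 0.0233]
tcp_rot: [-86.4, 89.9, 166.8]
wrist_force: [0.2, 1.3, 1.3]
opening: 0.0858
t 44.70 along -238.4 lat 11.3 z 23.3 | F u 1.3 v 0.2 z 1.3 tool y.v -1.000 z.u -1.000
time: 45.7
ee_pos: [0.434, -0.0468, 0.0256]
tcp_rot: [28.7, 89.8, -78.1]
wrist_force: [-2.8, -10.4, 4.4]
opening: 0.0853
t 45.70 along -212.8 lat 10.0 z 25.6 | F u -10.8 v -0.3 z 4.4 tool y.v -1.000 z.u -1.000
```

```bash
W='from h import *;from workcell import status
where(status.get_obs())'; python3 -m jog '-2 0 -.8 0;-5 0 -2.5 0;-9 0 -4.8 0;-13 0 -7.2 0;-17 0 -9.8 0;-20.5 0 -12.4 0;-24 0 -15 0;-27 0 -17.6 0';python3 -c "$W"
```

```text
time: 46.7
ee_pos: [0.4388, -0.0286, 0.0518]
tcp_rot: [-94.5, 90.0, 158.7]
wrist_force: [-1.4, -3.3, -1.2]
opening: 0.085
t 46.70 along -193.9 lat 10.6 z 51.8 | F u -3.5 v 0.4 z -1.2 tool y.v -1.000 z.u -1.000
```

```bash
W='from h import *;from workcell import status
where(status.get_obs())'; python3 -m jog '-2.7 0 -2.2 0;-5.4 0 -4.5 0;-8 0 -6.9 0;-10.6 0 -9.4 0;-13 0 -12 0;-15.4 0 -14.6 0;-17.7 0 -17.3 0;-20 0 -20 0';python3 -c "$W"
```

```text
time: 47.7
ee_pos: [0.4447, -0.0094, 0.0718]
tcp_rot: [114.2, 90.0, 7.5]
wrist_force: [-1.0, -1.0, 0.0]
opening: 0.0856
t 47.70 along -173.9 lat 10.5 z 71.8 | F u -1.3 v 0.6 z 0.0 tool y.v -1.000 z.u -1.000
```

```bash
W='from h import *;from workcell import status
where(status.get_obs())'; python3 -m jog '-2.2 0 -2.8 0;-4.4 0 -5.6 0;-6.5 0 -8.5 0;-8.5 0 -11.4 0;-10.4 0 -14.3 0;-12.2 0 -17.3 0;-13.9 0 -20.3 0;-15.4 0 -23.3 0';python3 -c "$W"
```

```text
time: 48.7
ee_pos: [0.4514, 0.0129, 0.0871]
tcp_rot: [176.5, 90.0, 69.7]
wrist_force: [0.0, -2.6, 0.4]
opening: 0.0852
t 48.70 along -150.6 lat 10.6 z 87.1 | F u -2.5 v -0.8 z 0.4 tool y.v -1.000 z.u -1.000
```

```bash
W='from h import *;from workcell import status
where(status.get_obs())'; python3 -m jog '-.8 0 -2.8 0;-1.5 0 -5.6 0;-2.1 0 -8.4 0;-2.7 0 -11.2 0;-3.2 0 -14 0;-3.6 0 -16.8 0;-4 0 -19.6 0;-4.3 0 -22.4 0';python3 -c "$W"
```

```text
time: 49.7
ee_pos: [0.4582, 0.0342, 0.0927]
tcp_rot: [103.7, 89.9, -3.1]
wrist_force: [-4.2, -2.2, 15.0]
opening: 0.0852
t 49.70 along -128.2 lat 10.1 z 92.7 | F u -3.3 v 3.3 z 15.0 tool y.v -1.000 z.u -1.000
```

```bash
W='from h import *;from workcell import status
where(status.get_obs())'; python3 -m jog '-3 0 -1 0;-4.2 0 -5 0;-5.5 0 -10 0;-6.8 0 -15.5 0;-8 0 -21.5 0;-9 0 -28 0;-10 0 -34 0;-11 0 -40 0';python3 -c "$W"; python3 - <<'E'
from h import *;from workcell import camera
c=camera('scene');a=c['color'].astype(int);cv2.imwrite('pics/g.png',c['color'][:,:,::-1])
m=(a[...,0]>a[...,2]+35)&(a[...,0]>60);m[:, :290]=0;m[:190]=0;m[:,440:]=0;m[340:]=0
for r in range(200,335,6):
    q=np.nonzero(m[r])[0]
    if len(q):print(r,q.min(),q.max(),int(a[r,q,0].mean()),end=' | ')
E
```

```text
time: 50.7
ee_pos: [0.4694, 0.0729, 0.1023]
tcp_rot: [-122.7, 90.0, 130.5]
wrist_force: [-0.3, 0.2, 0.5]
opening: 0.0855
t 50.70 along -88.0 lat 10.6 z 102.3 | F u 0.1 v 0.4 z 0.5 tool y.v -1.000 z.u -1.000
224 377 393 136 | 230 368 392 136 | 236 327 394 133 | 242 330 402 133 | 248 343 409 130 | 254 343 409 129 | 260 336 409 129 | 266 336 409 127 | 272 337 409 127 | 278 337 409 124 | 284 338 403 125 | 290 338 386 120 | 296 347 355 117 |
```

```bash
cat > sil.py <<'E'
from h import *
from scipy.optimize import minimize
def sil(img,c,th0s=(0,30,50,60,70,80,90)):
    a=img.astype(int);m=((a[...,0]>a[...,2]+25)&(a[...,0]>55)).astype(np.uint8);m[:,:300]=0;m[:195]=0;m[:,430:]=0;m[340:]=0
    m=m[190:340,290:440]
    def hull(q):
        th,x0,z0=q;P=[proj(c,x0+x*np.cos(th)+h*np.sin(th),.009+s,z0-x*np.sin(th)+h*np.cos(th)) for x in(0,-.11) for h in(0,.09) for s in(-.075,.075)]
        h=cv2.convexHull(np.array(P,np.float32));o=np.zeros((600,600),np.uint8);cv2.fillPoly(o,[np.round((h-[290,190])*4*16).astype(np.int32)],1,shift=4);return cv2.resize(o.astype(np.float32),(150,150),interpolation=cv2.INTER_AREA)
    def cost(q): # brown outside hull is bad, hull not brown less so
        o=hull(q);return 3*(m*(1-o)).sum()+((1-m)*o).sum()
    R=[]
    for t in th0s:
        for z in((0,) if t<75 else (.0,.014)):
            q0=np.array([np.radians(t),-.095-.014*min(np.tan(np.radians(min(t,60))),2),z]);r=minimize(cost,q0,method='Nelder-Mead',options=dict(initial_simplex=[q0,q0+[.15,0,0],q0+[0,.015,0],q0+[0,0,.008]]));R.append((r.fun,np.degrees(r.x[0]),*r.x[1:]))
    for r in sorted(R)[:4]:print(np.round(r,4))
E
python3 - <<'E'
from sil import *
c,_=pickle.load(open('pics/f.pkl','rb'))
sil(cv2.imread('pics/g.png')[:,:,::-1],c)
print('upright check');sil(c['color'],c,(0,20,50,90))
E
```

```text
[ 1.4790e+03  6.3701e+01 -1.1390e-01 -3.7000e-03]
[ 1.4836875e+03  6.2749200e+01 -1.1180000e-01 -2.4000000e-03]
[ 1.4966875e+03  6.6631500e+01 -1.1850000e-01 -5.2000000e-03]
[ 1.50250e+03  6.26109e+01 -1.09600e-01  7.00000e-04]
upright check
[ 1.103875e+03  3.433000e-01 -1.107000e-01 -9.200000e-03]
[ 1.1474375e+03 -1.0588600e+01 -9.9900000e-02  7.2000000e-03]
[ 1.1521875e+03  7.3831300e+01 -1.9430000e-01 -2.9700000e-02]
[ 1.47825e+03  9.56874e+01 -1.86400e-01  2.18000e-02]
```

The silhouette fit gives a 63° lean with no finger force. The top-back corner is now beyond the kick plate's edge, under the fingertips. A gentle forward and downward follow should take it over.

```bash
W='from h import *;from workcell import status
where(status.get_obs())'; python3 -m jog '1 0 -4 0;2.2 0 -8 0;3.4 0 -12 0;4.8 0 -16 0;6.2 0 -20 0;7.6 0 -24 0;8.8 0 -28 0;9.5 0 -31 0';python3 -c "$W"; python3 - <<'E'
from sil import *;from workcell import camera
c=camera('scene');sil(c['color'],c,(0,50,65,75,90))
E
```

```text
time: 51.75
ee_pos: [0.4783, 0.1023, 0.0927]
tcp_rot: [-55.6, 90.0, -162.4]
wrist_force: [-0.4, 0.0, 0.2]
opening: 0.0855
t 51.75 along -57.2 lat 10.6 z 92.7 | F u -0.1 v 0.4 z 0.2 tool y.v -1.000 z.u -1.000
[ 1.87125e+03  9.78721e+01 -1.21700e-01  8.00000e-03]
[ 1.8736875e+03  9.6082300e+01 -1.2030000e-01  7.4000000e-03]
[ 1.88075e+03  9.80940e+01 -1.19500e-01  1.24000e-02]
[ 1.88325e+03  5.01021e+01 -7.27000e-02 -1.37000e-02]
```

```bash
W='from h import *;from workcell import status
where(status.get_obs())'; python3 -m jog '-4 0 0 0;-12 0 0 0;-25 0 0 0;-40 0 0 0;-55 0 20 0;-60 0 60 0;-60 0 100 0;-60 0 130 0';python3 -c "$W"; python3 - <<'E'
from sil import *;from workcell import camera
c=camera('scene');t=camera('top');pickle.dump((c,t),open('pics/h.pkl','wb'));sil(c['color'],c,(0,60,85,90))
a=t['color'].astype(int);m=((a[...,0]>a[...,2]+25)&(a[...,0]>55)).astype(np.uint8);m[:,330:]=0;m[:200]=0;m[320:]=0;m[:,:200]=0
k=cv2.convexHull(cv2.findNonZero(m));print(cv2.minAreaRect(k),m.sum())
B=cv2.boxPoints(cv2.minAreaRect(k));p=ray(t,B,.124)[:,:2]-O;print((p@u*1e3).round(1),(p@v*1e3).round(1))
E
```

```text
time: 52.8
ee_pos: [0.4399, -0.0244, 0.1539]
tcp_rot: [85.9, 89.9, -20.9]
wrist_force: [0.3, 0.1, 0.1]
opening: 0.0858
t 52.80 along -189.6 lat 10.8 z 153.9 | F u 0.2 v -0.3 z 0.1 tool y.v -1.000 z.u -1.000
[ 1.251625e+03  8.991190e+01 -1.170000e-01  4.100000e-03]
[ 1.2553125e+03  9.0733200e+01 -1.1760000e-01  5.0000000e-03]
[ 1.2789375e+03  8.8416900e+01 -1.1680000e-01  1.1000000e-03]
[ 1.3259375e+03  1.3458200e+01 -2.4900000e-02  8.7000000e-03]
((286.6999816894531, 252.1000213623047), (90.16155242919922, 73.32203674316406), 15.255120277404785) 2005
[ -22.6  -21.2 -205.9 -205.9] [ 82.1 -67.4 -67.6  81.3]
```

The silhouette fit gives 90° at tray height (its upright check read 9 mm low), and nothing touches the carton. I'm handing in.

```bash
python3 -c "
from workcell import bot,status
print(bot.job_done(),status.get_obs()['time'])"
```

```text
the job is handed in; nothing more can be done
the job is handed in; nothing more can be done
```

I slid the carton square against the kick plate, held it there, and tipped it over onto the tray on the third try. The job was handed in at about 53 s of the 58 s limit, and no verdict was reported.

- **Press on the plate:** the push force rose from about 7 N while sliding to about 12 N. I take that as roughly 5 mm of travel, held for more than 0.4 s, and I pressed it this way twice. I couldn't read the kick joint itself.
- **Tipping:** the first two tries got past 50° (55° fitted on the first). Both fell back upright, because the foot crept back from the plate and the fingers slid up to the top edge. On the third I pushed lower on the face, and it went over at about 63°.
- **Forces:** the highest reading was about 17 N at the wrist, but I only saw values at the end of each one-second move, so brief peaks in between weren't observed.
- **Last checks:**
  - A fit to the scene camera image gave a lean of 90° with the carton at tray height, after correcting for the height bias of the fit.
  - Its centre is about 70 mm short of the board's origin along x and 7 mm off the centre line, and it lies square to the tray.
  - The wrist force was near zero with the arm clear of it.
- **Weaker points:** I had used all 12 pictures by then, so the final pose comes from fits and not from a picture I looked at. In the top view the arm partly merged with the carton, so only its far edge and sides were usable there. I did not re-measure the core, loupe and can at the end; nothing was moved near them.

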